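Load the capsule dispenser in order

TASK

Load the two-column capsule dispenser from the top with the four coffee capsules, one by one and flange down as they stand: in the column with the red collar the red capsule at the bottom and the gold one on top of it, in the column with the blue collar the blue capsule at the bottom and the green one on top of it. Do not shift or knock over any of the other things.

Things in the scene. Friction and masses are not known exactly. Their poses are not given: they have to be found in the camera images.
- dispenser: white capsule dispenser, fixed, 64 mm deep (x) by 112 mm wide (y), 106 mm high; origin: centre of the underside. Its front (-x) has an outlet for each column, open up to 46 mm above the worktop, with a 4 mm lip; a panel closes the back up to 80 mm. Two upright columns side by side: red at y = +25 mm, blue at y = -25 mm, each a bore 42 mm across for one capsule at a time.
- red_column (a point): red column of the dispenser: the point on its axis on the column's floor, 8 mm above the worktop; axes as the dispenser's. The flared collar at its mouth, its floor and the lip at its outlet are red.
- blue_column (a point): blue column of the dispenser: the point on its axis on the column's floor, 8 mm above the worktop; axes as the dispenser's. The flared collar at its mouth, its floor and the lip at its outlet are blue.
- red_mouth (a point): centre of the red column's mouth, 106 mm above the worktop; axes as the dispenser's. Side walls towards +-y: 47 mm apart here, 42 mm from 16 mm down. Towards +-x it is open for the top 18 mm: fingers closing along x can lower a capsule between the walls. Four corner rails, flared from 18 to 28 mm down, guide it below. Let go with its underside 22 mm or more below this point, on the axis, it drops home by itself.
- blue_mouth (a point): centre of the blue column's mouth, 106 mm above the worktop; axes as the dispenser's. Side walls towards +-y: 47 mm apart here, 42 mm from 16 mm down. Towards +-x it is open for the top 18 mm: fingers closing along x can lower a capsule between the walls. Four corner rails, flared from 18 to 28 mm down, guide it below. Let go with its underside 22 mm or more below this point, on the axis, it drops home by itself.
- red_capsule: coffee capsule, red, standing on its flange: round flange 36 mm in diameter and 3 mm thick at the bottom, above it a body 30 mm in diameter, straight up to 27 mm, domed top, 32 mm high in all; about 20 g. It starts on the board. Grip it by the body, above the flange. Origin: centre of the underside, z up.
- gold_capsule: coffee capsule, golden yellow, standing on its flange: round flange 36 mm in diameter and 3 mm thick at the bottom, above it a body 30 mm in diameter, straight up to 27 mm, domed top, 32 mm high in all; about 20 g. It starts on the board. Grip it by the body, above the flange. Origin: centre of the underside, z up.
- blue_capsule: coffee capsule, blue, standing on its flange: round flange 36 mm in diameter and 3 mm thick at the bottom, above it a body 30 mm in diameter, straight up to 27 mm, domed top, 32 mm high in all; about 20 g. It starts on the board. Grip it by the body, above the flange. Origin: centre of the underside, z up.
- green_capsule: coffee capsule, green, standing on its flange: round flange 36 mm in diameter and 3 mm thick at the bottom, above it a body 30 mm in diameter, straight up to 27 mm, domed top, 32 mm high in all; about 20 g. It starts on the board. Grip it by the body, above the flange. Origin: centre of the underside, z up.
- board: fixed wooden chopping board 270 x 270 mm, 15 mm thick, the four capsules and four other things stand on it in random places, as close as about 20 mm to one another. Origin: centre of the underside.
- garlic: garlic bulb, 56 mm across and high, on the board. Origin: centre of the underside. Bystander.
- egg_cup: cream egg cup, 49 mm across, 62 mm high, on the board. Origin: centre of the underside. Bystander.
- cork: brown cork, 23 mm across, 24 mm high, on the board. Origin: centre of the underside. Bystander.
- glass: small clear glass upside down, 46 mm across, 57 mm high, on the board. Origin: centre of the underside. Bystander.
- espresso_cup: white espresso cup, 62 x 92 mm with its handle, 51 mm high, left of the dispenser. Origin: centre of the underside's outline. Bystander.
- match_box: small box 22 x 57 mm, 37 mm high, behind the dispenser. Origin: centre of the underside. Bystander.
There are look-alikes about, which are no part of the job. Of the things shaped like the gold_capsule, the golden one is meant.

How it is judged:
At the end, for the whole second after the job is handed in: In each column both capsules stand upright (within 0.25 rad) and at rest, within 11 mm of the column's axis: red and blue on the column floor (underside within 6 mm of it), gold and green on top of them (underside 27 to 39 mm above the floor) (horizontal distance between each of red_capsule, gold_capsule and red_column below 0.011 m and angle between each of red_capsule, gold_capsule, blue_capsule, green_capsule's own z axis and vertical below 0.25 rad and linear speed of each of red_capsule, gold_capsule, blue_capsule, green_capsule below 0.02 m/s and z of red_capsule in the frame of red_column between -0.004 and 0.006 m and z of gold_capsule in the frame of red_column between 0.027 and 0.039 m and horizontal distance between each of blue_capsule, green_capsule and blue_column below 0.011 m and z of blue_capsule in the frame of blue_column between -0.004 and 0.006 m and z of green_capsule in the frame of blue_column between 0.027 and 0.039 m); the robot touches nothing.
It fails at once if something else on the board (garlic, egg cup, cork, glass) is shifted by more than 30 mm or knocked over (distance of any of garlic, egg_cup, cork, glass from where it was at the start of the episode above 0.03 m or angle between any of garlic, egg_cup, cork, glass's own z axis and vertical above 0.6 rad).
It fails at once if the espresso cup or the small box is shifted by more than 30 mm or knocked over (distance of any of espresso_cup, match_box from where it was at the start of the episode above 0.03 m or angle between any of espresso_cup, match_box's own z axis and vertical above 0.6 rad).
It also fails if it takes over 72 s, if anything falls off the work surface, if the arm or the gripper's body presses on something with over 40 N, if the wrist force passes 120 N, or if a joint passes its speed limit or range.

ROBOT

A 7-joint arm with a two-finger parallel gripper is mounted at the origin on a cart in front of the work surface, level with it; the furniture and walls round the work are solid. World frame = base frame: x ahead of the robot, y to its left, z up, the work surface at z = 0. Lengths are in m, angles in rad, forces in N, time in s.
With the tool pointing down it reaches from about 0.4 to 0.875 m from the base axis. Payload 6.5 kg.
Tool frame: the origin (TCP) lies on the centre line of the jaws, within the pads' length; the fingertips stand 17 mm ahead of it and the grasp point (between the pads) lies 2 mm behind it; z points along the fingers, y is the line along which they close (so a half turn about z gives the same grasp; the last joint's range is limited). The gripper opens to 85 mm and grips with 20 to 120 N. Pads are 22 mm wide; open, the fingers measure 114 mm over their backs; the gripper's body (76 mm by 85 mm) begins 54 mm behind the grasp point. The pads swing forward as they close: fully open they stand 13 mm farther back than shut.
Start: joints at [1.211, 0.536, -0.004, 1.538, 0.003, 1.067, -0.071], TCP at [0.188, -0.622, 0.248] pointing down, gripper open.
Joint ranges: [-2.7, 2.7], [-0.37, 2.16], [-1.27, 1.26], [0.24, 2.4], [-1.31, 4.45], [0.19, 1.91], [-2.76, 2.76]. Speed limits (rad/s): [2.39, 2.39, 3.14, 3.14, 3.14, 3.14, 3.14].

INTERFACE

Orientations are given as a rotation vector (axis times angle).
In Python, from rig import sense, read_camera, hand_in, boxes_of gives the robot as it stands.
- The arm moves only by the tool step_arm, never from a script. Its argument "motion" is one flat list of numbers, 7 for each row, row after row: the shift along the tool's x, y, z in m, then the turn, a rotation vector about the tool's x, y, z in rad, then the finger opening in m, from 0 to 0.0854. In form: [x, y, z, rx, ry, rz, fingers, x, y, z, rx, ry, rz, fingers, ...]. A call has 1 to 12 rows; each row is the pose to reach, as a shift and turn from the pose commanded when the call began, along the tool's axes at that moment; what a row does not reach only later rows make up. A row lasts 1/10 s, in which the tool goes at most 50 mm and 8.59 degrees, less where a joint would pass 70% of its speed; a pose out of reach is approached as far as the arm can. A call with a gripper value outside its range is refused whole. The fingers move at their own pace and stop on an object; "grip_force" is the grip in N (left out, the last holds). Time passes only in rows, so rows that repeat a pose let the fingers close. It gives the time, the measured TCP pose, the force, the opening and the grip force at its end, in the units of the state.
- sense(): the state, without advancing time (a new reading comes with each control period).
- read_camera(name): name is "scene" or "side" or "wrist"; returns a dict with "color" (400x640x3 uint8, red, green, blue), "fx", "fy", "cx", "cy" (pixels), "dist" ([k1, k2, p1, p2, k3] as OpenCV has them; the pictures are not rectified), "T" (4x4, takes a point from camera to world coordinates). Camera axes: x right, y up, looking along -z (the intrinsics and any distortion apply to the point x, -y, -z); pixel columns grow to the right and rows downward; lengths in m; the calibration is good to about 2 mm. A picture is of the moment at which its call begins. There is no depth.
- hand_in(): hands the job in; it is judged then, once.
Trained networks look in a picture, given as the dict that the camera call returned (one of the last four; its "shot" number tells which), for a name from the list of things; names that differ only in an ending like _2 or _b are one class to them, and where a whole thing is asked for, a point or a joint stands for the part that bears it (a point fixed in the world has none). Each returns a list of dicts, best first, with "p" (0 to 1); they miss things now and then, are a little off and sometimes report something else, mostly with a low value. They report only what shows in the picture. A call takes as long as a camera call. They do not tell look-alikes from the thing itself.
- boxes_of(picture, label): "location" ([x, y, z] in m, in world coordinates, good to about 4 mm: the middle of the surface that is visible of it).
The state is a dict: "t": time; "joint_pos": joint angles; "qvel": joint speeds; "tau": joint torques, N m; "tcp_pos": TCP position; "orientation": TCP orientation; "wrist_force": force on the tool from outside, world axes, zero at the start; "ft_torque": the same for the moment, N m; "gripper_width": opening from 0.0 (shut) to 1.0 (fully open); "finger_force": force on a finger pad.
Only numpy, scipy, OpenCV 4.12 (cv2) and the standard library are available. Lean on these libraries where they do the work, as an engineer would, in place of code of your own. Each camera call takes 0.05 s, during which the arm holds its last target. There are 200 camera calls.

## Working session

There is one attempt and no reset: what is moved stays moved. The work goes in short steps, Python scripts to look and compute and a tool call to move; the robot and the scene stay as the last step left them, time stands still between calls to the robot, and variables do not carry over. Pictures are saved under pics/ and viewed, at most 10 in all, crops included, and the job is handed in when it is done.

Besides the shell and the picture viewer there is one more tool, called after "Emit:" by a JSON object that holds its "name" and its "arguments". step_arm: Moves the arm, as the interface text tells. Its arguments: {"type":"object","properties":{"motion":{"type":"array"},"grip_force":{"type":"number"}},"required":["motion"]}

```bash
mkdir -p pics
cat > h.py <<'E'
import numpy as np, cv2
from rig import sense, read_camera, hand_in, boxes_of
from scipy.spatial.transform import Rotation as R
def save(p,n): cv2.imwrite(f'pics/{n}.png',p['color'][:,:,::-1])
def ray(p,u,v):
    K=np.array([[p['fx'],0,p['cx']],[0,p['fy'],p['cy']],[0,0,1]])
    x,y=cv2.undistortPoints(np.array([[[u,v]]],float),K,np.array(p['dist']))[0,0]
    T=np.array(p['T']); return T[:3,3],T[:3,:3]@np.array([x,-y,-1])
def onz(p,u,v,z):
    o,d=ray(p,u,v); return o+d*(z-o[2])/d[2]
def proj(p,X):
    T=np.array(p['T']); c=T[:3,:3].T@(np.array(X)-T[:3,3])
    K=np.array([[p['fx'],0,p['cx']],[0,p['fy'],p['cy']],[0,0,1]])
    return cv2.projectPoints(np.array([[c[0],-c[1],-c[2]]]),np.zeros(3),np.zeros(3),K,np.array(p['dist']))[0][0,0]
E
cat > a.py <<'E'
from h import *
s=sense(); print(s['t'],s['tcp_pos'],s['orientation'],s['gripper_width'])
ps=read_camera('scene'); pd=read_camera('side')
a=np.vstack([ps['color'],pd['color']])
save(ps,'s0'); save(pd,'d0')
for n in ['dispenser','red_capsule','gold_capsule','blue_capsule','green_capsule','board','garlic','egg_cup','cork','glass','espresso_cup','match_box']:
  for nm,p in (('s',ps),('d',pd)):
    print(n,nm,[(np.round(b['location'],3).tolist(),round(b['p'],2),np.round(proj(p,b['location'])).astype(int).tolist()) for b in boxes_of(p,n)][:5])
print(ps['T'],pd['T'])
E
python3 a.py
```

```text
0.0 [ 0.18805081 -0.62155967  0.24740399] [-3.10602182e+00 -4.59736107e-01  6.03714276e-04] 0.9962059417515181
dispenser s [([0.458, 0.185, 0.041], 0.67, [267, 258])]
dispenser d [([0.462, 0.132, 0.048], 0.87, [279, 192])]
red_capsule s [([0.556, -0.314, 0.036], 0.53, [366, 175]), ([0.578, -0.23, 0.036], 0.2, [345, 181])]
red_capsule d [([0.558, -0.334, 0.037], 0.54, [375, 271])]
gold_capsule s [([0.397, -0.439, 0.024], 0.63, [420, 186])]
gold_capsule d [([0.4, -0.524, 0.02], 0.85, [354, 358]), ([0.394, -0.453, 0.022], 0.84, [335, 332]), ([0.465, -0.454, 0.026], 0.72, [366, 320]), ([0.532, -0.461, 0.024], 0.52, [394, 314]), ([0.476, -0.312, 0.039], 0.48, [341, 273])]
blue_capsule s [([0.466, 0.327, 0.036], 0.34, [224, 281])]
blue_capsule d [([0.579, -0.246, 0.035], 0.46, [365, 249])]
green_capsule s [([0.589, -0.15, 0.038], 0.67, [326, 188]), ([0.477, -0.188, 0.014], 0.35, [355, 206])]
green_capsule d [([0.592, -0.166, 0.036], 0.46, [355, 232])]
board s [([0.478, -0.187, 0.015], 0.66, [354, 205])]
board d [([0.484, -0.27, 0.016], 0.67, [336, 270])]
garlic s [([0.393, -0.274, 0.049], 
[... 205 characters left out ...]
 0.034], 0.37, [339, 204])]
cork d []
glass s [([0.488, -0.203, 0.049], 0.75, [356, 195])]
glass d []
espresso_cup s [([0.466, 0.328, 0.039], 0.97, [223, 281])]
espresso_cup d []
match_box s [([0.548, 0.213, 0.03], 0.7, [244, 246]), ([0.456, 0.185, 0.045], 0.21, [267, 257])]
match_box d []
[[-0.61956054  0.53673575 -0.57276477 -0.20300745]
 [-0.78493929 -0.42724752  0.44869798  0.5006219 ]
 [-0.00388008  0.72758113  0.68601068  0.96883282]
 [ 0.          0.          0.          1.        ]] [[ 0.91665217  0.18245575 -0.35561032  0.15135686]
 [-0.39956497  0.44020595 -0.80409363 -0.93150338]
 [ 0.00983027  0.87916359  0.47641866  0.62024042]
 [ 0.          0.          0.          1.        ]]
```

Run:
```python
import cv2
a=cv2.imread('pics/s0.png')[130:330,180:460]; b=cv2.imread('pics/d0.png')[130:400,200:450]
cv2.imwrite('pics/s0c.png',cv2.resize(a,None,fx=2.8,fy=2.8)); cv2.imwrite('pics/d0c.png',cv2.resize(b,None,fx=2.2,fy=2.2))
```

```text
(no output)
```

View pics/s0c.png

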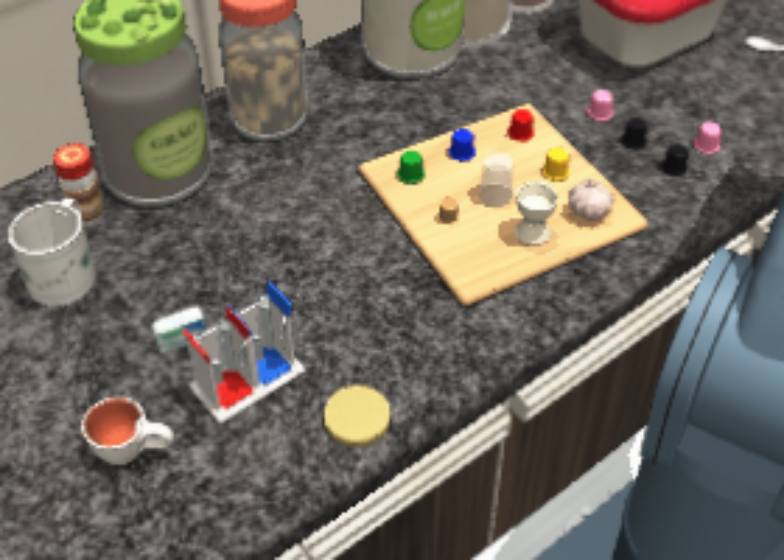

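View pics/d0c.png

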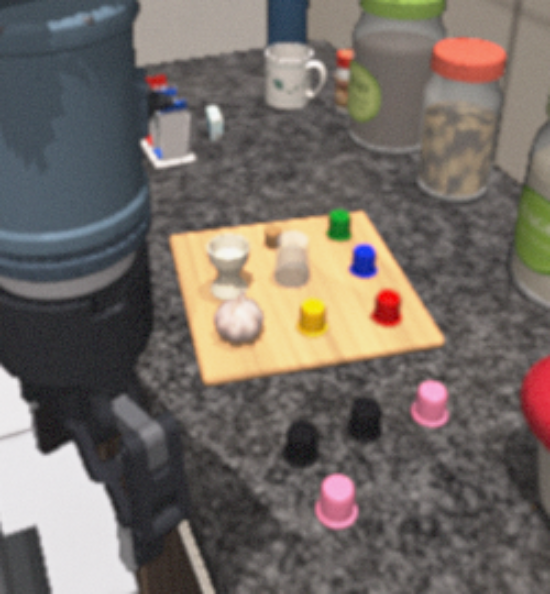

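The scene view shows the red (366,175), blue (345,181), green (326,189) and gold (379,188) capsules on the board, with the dispenser at about (267,258). The pink and black capsules are look-alikes off the board. Next I fit positions from colour blobs.

```bash
cat >> h.py <<'E'
from scipy.optimize import least_squares
HS={'red':((0,6),(174,180)),'gold':((20,32),),'blue':((110,128),),'green':((50,75),)}
def blob(p,col,near,rad=16):
    hsv=cv2.cvtColor(p['color'],cv2.COLOR_RGB2HSV); m=np.zeros(hsv.shape[:2],np.uint8)
    for a,b in HS[col]: m|=cv2.inRange(hsv,(a,150 if col!='gold' else 185,40),(b,255,255))
    n,l,st,c=cv2.connectedComponentsWithStats(m)
    ok=[i for i in range(1,n) if st[i,4]>15 and np.hypot(*(c[i]-near))<rad]
    if not ok: return None
    i=max(ok,key=lambda i:st[i,4]); ys,xs=np.nonzero(l==i); return c[i],st[i],np.c_[xs,ys]
t=np.linspace(0,2*np.pi,24,endpoint=False)
CAP=np.vstack([np.c_[r*np.cos(t),r*np.sin(t),0*t+z] for r,z in((.018,0),(.018,.003),(.015,.003),(.015,.027),(.011,.0305),(.005,.032))])
def projm(p,X):
    T=np.array(p['T']); c=(np.asarray(X)-T[:3,3])@T[:3,:3]
    K=np.array([[p['fx'],0,p['cx']],[0,p['fy'],p['cy']],[0,0,1]])
    return cv2.projectPoints(c*[1,-1,-1],np.zeros(3),np.zeros(3),K,np.array(p['dist']))[0][:,0]
def cen(p,xy,z):
    h=cv2.convexHull(projm(p,CAP+[xy[0],xy[1],z]).astype(np.float32)); m=cv2.moments(h); return np.array([m['m10'],m['m01']])/m['m00']
def fitcap(p,c,z,x0): 
    return least_squares(lambda q:cen(p,q,z)-c,x0,diff_step=1e-4,x_scale=.01).x
E
cat > b.py <<'E'
from h import *
ps=read_camera('scene'); pd=read_camera('side')
G={'red':((366,175),(375,271)),'blue':((345,181),(365,249)),'green':((326,188),(355,232)),'gold':((379,188),(341,273))}
for k,g in G.items():
  for p,c0 in zip((ps,pd),g):
    b=blob(p,k,c0)
    if b is None: print(k,'none'); continue
    print(k,b[0].round(1),b[1],fitcap(p,b[0],.015,[.5,-.25]).round(4))
print('focal',ps['fx'],pd['fx'])
im=cv2.imread('pics/s0.png')
for n,(u,v),z in [('frontleft',(259.3,279.3),.0),('frontright',(288.2,262.1),.0)]: print(n,onz(ps,u,v,z).round(4))
hsv=cv2.cvtColor(ps['color'],cv2.COLOR_RGB2HSV)
for k in('red','blue'):
  m=np.zeros(hsv.shape[:2],np.uint8)
  for a,b in HS[k]: m|=cv2.inRange(hsv,(a,150,40),(b,255,255))
  n,l,st,c=cv2.connectedComponentsWithStats(m)
  for i in range(1,n):
    if st[i,4]>10 and 230<c[i][0]<300 and 220<c[i][1]<290: print(k,st[i],c[i].round(1),'z.008',onz(ps,*c[i],.008).round(4),'z.1',onz(ps,*c[i],.1).round(4))
E
python3 b.py
python3 - <<'E'
import cv2
a=cv2.imread('pics/s0.png')[225:290,230:300]
cv2.imwrite('pics/disp.png',cv2.resize(a,None,fx=8,fy=8,interpolation=cv2.INTER_CUBIC))
E
```

```text
red [365.7 174.4] [361 169  10  11  79] [ 0.5661 -0.323 ]
red [375.6 269.8] [369 262  13  16 169] [ 0.5677 -0.321 ]
blue [344.7 181.4] [340 176  10  11  76] [ 0.5852 -0.2349]
blue [365.  248.6] [360 242  11  14 119] [ 0.5868 -0.2332]
green [326.3 189.3] [322 184   9  11  83] [ 0.5938 -0.1552]
green [353.9 232.1] [350 226   9  13  98] [ 0.5964 -0.1512]
gold [378.3 188.3] [374 183   9  11  80] [ 0.4813 -0.3052]
gold [341.6 274.4] [336 266  12  17 159] [ 0.4823 -0.3036]
focal 388.8926681604266 370.8037686464976
frontleft [ 0.4322  0.2318 -0.    ]
frontright [0.431  0.1277 0.    ]
red [261 240   8  11  28] [264.3 245. ] z.008 [0.5281 0.152  0.008 ] z.1 [0.4581 0.1854 0.1   ]
red [245 248  10  11  19] [249.4 252.6] z.008 [0.5311 0.2053 0.008 ] z.1 [0.4608 0.2336 0.1   ]
red [258 263  12  13 103] [262.7 268.7] z.008 [0.4533 0.2054 0.008 ] z.1 [0.3904 0.2337 0.1   ]
blue [275 231   9  12  31] [278.8 236.6] z.008 [0.5288 0.0958 0.008 ] z.1 [0.4587 0.1346 0.1   ]
blue [274 254  10   9  48] [277.6 258.1] z.008 [0.4587 0.1477 0.008 ] z.1 [0.3954 0.1815 0.1   ]
```

View pics/disp.png

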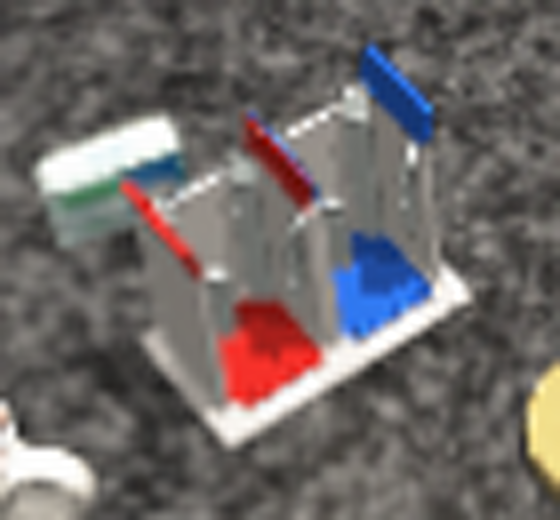

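The crop shows the dispenser almost square to the world axes. Its front-base corners are near (259,280) and (289,262), and its centre is about (0.460, 0.184). The tool can keep tool x = world y and tool y = world x throughout.

Emit:
{"name": "step_arm", "arguments": {"motion": [0.45, -0.177, 0.09, 0, 0, -1.277, 0.055, 0.45, -0.177, 0.09, 0, 0, -1.277, 0.055, 0.45, -0.177, 0.09, 0, 0, -1.277, 0.055, 0.45, -0.177, 0.09, 0, 0, -1.277, 0.055, 0.45, -0.177, 0.09, 0, 0, -1.277, 0.055, 0.45, -0.177, 0.09, 0, 0, -1.277, 0.055, 0.45, -0.177, 0.09, 0, 0, -1.277, 0.055, 0.45, -0.177, 0.09, 0, 0, -1.277, 0.055, 0.45, -0.177, 0.09, 0, 0, -1.277, 0.055, 0.45, -0.177, 0.09, 0, 0, -1.277, 0.055, 0.45, -0.177, 0.09, 0, 0, -1.277, 0.055, 0.45, -0.177, 0.09, 0, 0, -1.277, 0.055], "grip_force": 30}}

```text
t: 2.6
tcp_pos: [0.5682, -0.3213, 0.1579]
orientation: [-2.218, -2.224, 0.0]
wrist_force: [-0.0, -0.9, -0.3]
gripper_width: 0.648
finger_force: 0.0
```

```bash
cat > c.py <<'E'
from h import *
import sys
p=read_camera('wrist'); s=sense(); save(p,'w%.1f'%s['t'])
print(s['t'],s['tcp_pos'].round(4) if hasattr(s['tcp_pos'],'round') else s['tcp_pos'],s['orientation'],np.array(p['T']).round(3).tolist())
E0={'red':(.567,-.322),'blue':(.586,-.234),'green':(.595,-.153),'gold':(.482,-.304)}
for k,e in E0.items():
  c=cen(p,e,.015)
  b=blob(p,k,c,60)
  if b is None: print(k,'none',c.round()); continue
  print(k,c.round(),b[0].round(1),b[1],fitcap(p,b[0],.015,e).round(4))
E
python3 c.py; ls pics
```

```text
2.65 [ 0.5671 -0.3231  0.1581] [-2.22170190e+00 -2.22096095e+00  1.79694758e-03] [[1.0, -0.003, -0.001, 0.569], [0.003, 0.947, 0.32, -0.238], [-0.0, -0.32, 0.947, 0.283], [0.0, 0.0, 0.0, 1.0]]
red [317. 195.] [317.3 194.4] [ 300  175   35   40 1094] [ 0.5675 -0.3218]
blue [339.  97.] [339.2  97. ] [ 321   77   38   41 1231] [ 0.5866 -0.2341]
green [354. -16.] [351.3   6.8] [332   0  40  18 525] [ 0.5938 -0.1677]
gold [226. 176.] [226.4 176.5] [ 205  157   43   40 1279] [ 0.4827 -0.3044]
d0.png
d0c.png
disp.png
s0.png
s0c.png
w2.6.png
```

Emit:
{"name": "step_arm", "arguments": {"motion": [0, 0, 0.05, 0, 0, 0, 0.055, 0, 0, 0.09, 0, 0, 0, 0.055, 0, 0, 0.12, 0, 0, 0, 0.055, 0, 0, 0.12, 0, 0, 0, 0.055, 0, 0, 0.12, 0, 0, 0, 0.02, 0, 0, 0.12, 0, 0, 0, 0.02, 0, 0, 0.12, 0, 0, 0, 0.02, 0, 0, 0.12, 0, 0, 0, 0.02, 0, 0, 0.12, 0, 0, 0, 0.02, 0, 0, 0.12, 0, 0, 0, 0.02], "grip_force": 30}}

```text
t: 3.65
tcp_pos: [0.5689, -0.3236, 0.0407]
orientation: [2.219, 2.218, 0.001]
wrist_force: [-1.6, -0.8, 8.4]
gripper_width: 0.336
finger_force: 30.3
```

Emit:
{"name": "step_arm", "arguments": {"motion": [0, 0, -0.05, 0, 0, 0, 0.02, 0, 0, -0.1, 0, 0, 0, 0.02, 0.03, -0.01, -0.143, 0, 0, 0, 0.02, 0.07, -0.02, -0.163, 0, 0, 0, 0.02, 0.118, -0.03, -0.163, 0, 0, 0, 0.02, 0.165, -0.04, -0.163, 0, 0, 0, 0.02, 0.213, -0.05, -0.163, 0, 0, 0, 0.02, 0.26, -0.06, -0.163, 0, 0, 0, 0.02, 0.308, -0.07, -0.163, 0, 0, 0, 0.02, 0.355, -0.08, -0.163, 0, 0, 0, 0.02, 0.403, -0.09, -0.163, 0, 0, 0, 0.02, 0.45, -0.1, -0.163, 0, 0, 0, 0.02]}}

```text
t: 4.85
tcp_pos: [0.4673, 0.1295, 0.2023]
orientation: [2.22, 2.22, 0.002]
wrist_force: [0.6, 0.4, -0.5]
gripper_width: 0.336
finger_force: 29.9
```

Emit:
{"name": "step_arm", "arguments": {"motion": [0.045, -0.005, 0, 0, 0, 0, 0.02, 0.081, -0.008, 0, 0, 0, 0, 0.02, 0.081, -0.008, 0, 0, 0, 0, 0.02, 0.081, -0.008, 0, 0, 0, 0, 0.02]}}

```text
t: 5.25
tcp_pos: [0.4595, 0.2093, 0.2019]
orientation: [2.219, 2.223, 0.001]
wrist_force: [-0.5, -0.1, 1.0]
gripper_width: 0.336
finger_force: 29.9
```

```bash
cat > d.py <<'E'
from h import *
p=read_camera('wrist'); s=sense(); save(p,'disp_w')
import pickle; pickle.dump({k:p[k] for k in p},open('disp.pkl','wb'))
print(s['t'],s['tcp_pos'],s['orientation'],s['gripper_width'],s['wrist_force'])
for nm,q in (('red_mouth',(.46,.209,.106)),('blue_mouth',(.46,.159,.106)),('redfloor',(.46,.209,.008)),('bluefloor',(.46,.159,.008))): print(nm,proj(p,q).round())
E
python3 d.py
```

```text
5.3 [0.45985663 0.20792677 0.20165998] [ 2.22091256e+00  2.22059876e+00 -4.44552180e-05] 0.3380271599498103 [ 0.31692897 -0.91956825 -1.37608054]
red_mouth [318. 208.]
blue_mouth [318. 260.]
redfloor [318. 178.]
bluefloor [318. 218.]
```

View pics/disp_w.png

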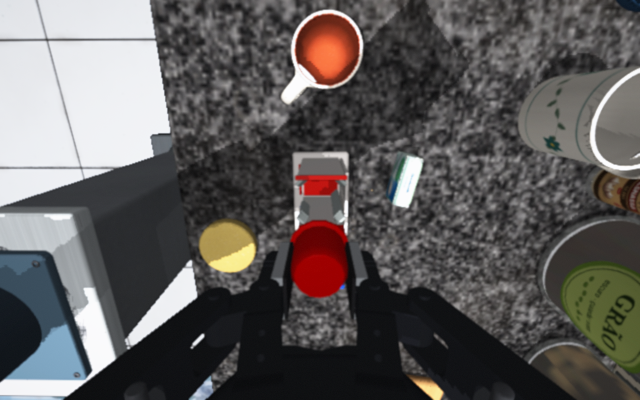

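The wrist view shows the held red capsule at (320,260), the dispenser's left (+y) collar edge at row 177 (cols 296–347), and the base edge at row 153 (cols 293–349). I measure these next.

Run:
```python
from h import *
import pickle
p=pickle.load(open('disp.pkl','rb'))
for n,(u,v),z in [('collar L',(296,178),.106),('collar R',(347.5,178),.106),('base TL',(293,153),.004),('base TR',(349,153),.004),('baseL low',(294,215),.004),('baseR low',(348.5,215),.004)]: print(n,onz(p,u,v,z).round(4))
b=blob(p,'red',(321,178),20); print(b[1])
a=p['color'][145:225,285:357]; cv2.imwrite('pics/z.png',cv2.resize(a[:,:,::-1],None,fx=7,fy=7,interpolation=cv2.INTER_CUBIC))
T=np.array(p['T'])
print(fitcap(p,blob(p,'red',(320,262),30)[0],.2017-.0257,[.46,.209]))
```

```text
collar L [0.4419 0.2346 0.106 ]
collar R [0.4834 0.2347 0.106 ]
base TL [0.4309 0.2374 0.004 ]
base TR [0.4949 0.2376 0.004 ]
baseL low [0.4301 0.1611 0.004 ]
baseR low [0.4971 0.1613 0.004 ]
[296 175  51  20 708]
[0.46037366 0.21038363]
```

View pics/z.png

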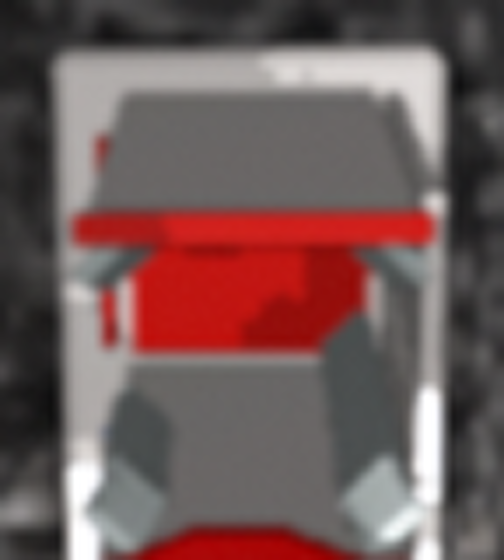

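Emit:
{"name": "step_arm", "arguments": {"motion": [-0.001, 0.003, 0.03, 0, 0, 0, 0.02, -0.001, 0.003, 0.06, 0, 0, 0, 0.02, -0.001, 0.003, 0.08, 0, 0, 0, 0.02, -0.001, 0.003, 0.095, 0, 0, 0, 0.02, -0.001, 0.003, 0.095, 0, 0, 0, 0.02]}}

```text
t: 5.8
tcp_pos: [0.462, 0.2058, 0.1049]
orientation: [-2.223, -2.219, 0.005]
wrist_force: [-0.1, 0.7, -0.6]
gripper_width: 0.338
finger_force: 29.9
```

Emit:
{"name": "step_arm", "arguments": {"motion": [0, 0, 0, 0, 0, 0, 0.05, 0, 0, 0, 0, 0, 0, 0.05, 0, 0, 0, 0, 0, 0, 0.05, 0, 0, 0, 0, 0, 0, 0.05, 0, 0, -0.04, 0, 0, 0, 0.05, 0, 0, -0.08, 0, 0, 0, 0.05, -0.015, 0, -0.095, 0, 0, 0, 0.05, -0.025, 0, -0.095, 0, 0, 0, 0.05, -0.025, 0, -0.095, 0, 0, 0, 0.05]}}

```text
t: 6.7
tcp_pos: [0.4627, 0.1806, 0.201]
orientation: [2.224, 2.218, -0.002]
wrist_force: [0.4, -0.6, -0.8]
gripper_width: 0.587
finger_force: 0.0
```

```bash
cat > e.py <<'E'
from h import *
import sys
p=read_camera('wrist'); s=sense(); n=sys.argv[1]
print(s['t'],s['tcp_pos'],s['gripper_width'])
a=p['color'][130:360,220:420]; cv2.imwrite(f'pics/{n}.png',cv2.resize(a[:,:,::-1],None,fx=2.5,fy=2.5))
E
python3 e.py r1
```

```text
6.75 [0.46225137 0.18153044 0.20052377] 0.5841744496099416
```

View pics/r1.png

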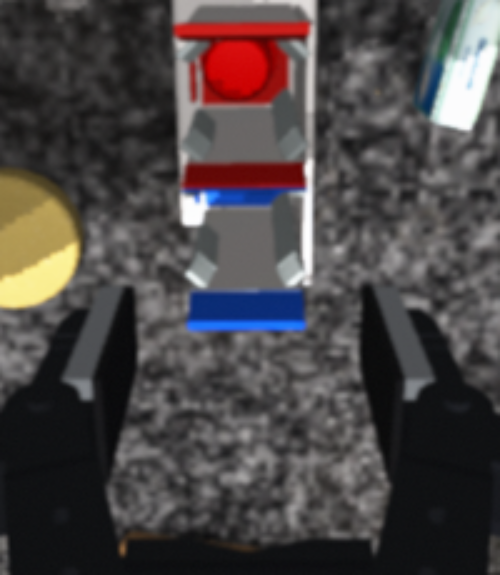

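The red capsule is seated on the red floor. I refine the dispenser position from this picture without a new shot, while heading for gold.

Run:
```python
from h import *
import pickle
p=pickle.load(open('disp.pkl','rb')); p['T']=np.array(p['T']); p['T'][:3,3]+=[.003,-.026,.0]
for n,u,v in [('redL',175,36),('redR',311,36),('midL',183,164),('midR',307,164),('midLb',183,190),('midRb',307,190),('bluL',187,292),('bluR',306,292),('bluLb',187,328)]: print(n,onz(p,220+u/2.5,130+v/2.5,.106).round(4))
```

```text
redL [0.4409 0.2354 0.106 ]
redR [0.4831 0.2355 0.106 ]
midL [0.4423 0.1936 0.106 ]
midR [0.4831 0.1938 0.106 ]
midLb [0.4421 0.1845 0.106 ]
midRb [0.4834 0.1846 0.106 ]
bluL [0.4425 0.1465 0.106 ]
bluR [0.4842 0.1466 0.106 ]
bluLb [0.4421 0.1321 0.106 ]
```

Emit:
{"name": "step_arm", "arguments": {"motion": [-0.047, 0.002, 0, 0, 0, 0, 0.055, -0.095, 0.004, 0, 0, 0, 0, 0.055, -0.143, 0.006, 0, 0, 0, 0, 0.055, -0.191, 0.008, 0, 0, 0, 0, 0.055, -0.239, 0.01, 0, 0, 0, 0, 0.055, -0.287, 0.012, 0, 0, 0, 0, 0.055, -0.335, 0.014, 0, 0, 0, 0, 0.055, -0.383, 0.016, 0, 0, 0, 0, 0.055, -0.431, 0.018, 0, 0, 0, 0, 0.055, -0.478, 0.02, 0.02, 0, 0, 0, 0.055, -0.487, 0.02, 0.06, 0, 0, 0, 0.055, -0.487, 0.02, 0.06, 0, 0, 0, 0.055]}}

```text
t: 7.95
tcp_pos: [0.4785, -0.3045, 0.1352]
orientation: [-2.218, -2.211, 0.005]
wrist_force: [-1.5, 1.2, -0.3]
gripper_width: 0.647
finger_force: 0.0
```

```bash
python3 c.py
```

```text
8.0 [ 0.4805 -0.303   0.138 ] [-2.21690077e+00 -2.21549604e+00  2.00477581e-03] [[1.0, -0.001, 0.01, 0.481], [-0.002, 0.949, 0.316, -0.222], [-0.009, -0.316, 0.949, 0.261], [0.0, 0.0, 0.0, 1.0]]
red none [418. 221.]
blue [454. 119.] [455. 119.] [ 428   97   56   44 1896] [ 0.5865 -0.234 ]
green [484.  -0.] [482.2  12.2] [ 452    0   64   35 1087] [ 0.5948 -0.1606]
gold [323. 202.] [323.6 202. ] [ 305  181   38   44 1343] [ 0.4824 -0.3041]
```

Emit:
{"name": "step_arm", "arguments": {"motion": [0, 0, 0.05, 0, 0, 0, 0.055, 0, 0, 0.085, 0, 0, 0, 0.055, 0, 0, 0.102, 0, 0, 0, 0.055, 0, 0, 0.102, 0, 0, 0, 0.055, 0, 0, 0.102, 0, 0, 0, 0.02, 0, 0, 0.102, 0, 0, 0, 0.02, 0, 0, 0.102, 0, 0, 0, 0.02, 0, 0, 0.102, 0, 0, 0, 0.02, 0, 0, 0.102, 0, 0, 0, 0.02, 0, 0, 0.06, 0, 0, 0, 0.02, 0, 0, 0.01, 0, 0, 0, 0.02, 0, 0, -0.04, 0, 0, 0, 0.02], "grip_force": 30}}

```text
t: 9.2
tcp_pos: [0.4825, -0.3044, 0.1838]
orientation: [2.221, 2.221, 0.0]
wrist_force: [0.8, -1.1, 0.4]
gripper_width: 0.334
finger_force: 29.9
```

Emit:
{"name": "step_arm", "arguments": {"motion": [0.047, -0.002, -0.02, 0, 0, 0, 0.02, 0.094, -0.004, -0.02, 0, 0, 0, 0.02, 0.142, -0.006, -0.02, 0, 0, 0, 0.02, 0.19, -0.008, -0.02, 0, 0, 0, 0.02, 0.238, -0.01, -0.02, 0, 0, 0, 0.02, 0.286, -0.012, -0.02, 0, 0, 0, 0.02, 0.334, -0.014, -0.02, 0, 0, 0, 0.02, 0.382, -0.016, -0.02, 0, 0, 0, 0.02, 0.43, -0.018, -0.02, 0, 0, 0, 0.02, 0.475, -0.02, -0.02, 0, 0, 0, 0.02, 0.513, -0.02, -0.02, 0, 0, 0, 0.02, 0.513, -0.02, -0.02, 0, 0, 0, 0.02]}}

```text
t: 10.4
tcp_pos: [0.462, 0.2153, 0.203]
orientation: [-2.211, -2.229, -0.008]
wrist_force: [-0.1, 0.2, -0.0]
gripper_width: 0.341
finger_force: 29.9
```

```bash
cat > f.py <<'E'
from h import *
import sys
p=read_camera('wrist'); s=sense()
b=blob(p,sys.argv[1],(320,262),40)
print(s['t'],s['tcp_pos'],s['gripper_width'],b[0],b[1],fitcap(p,b[0],s['tcp_pos'][2]-.0245,[.46,.2]))
E
python3 f.py gold
```

```text
10.45 [0.46231765 0.21169134 0.20242529] 0.33676897281825885 [318.92281973 259.78183338] [ 291  222   57   77 3589] [0.46281393 0.21580638]
```

Emit:
{"name": "step_arm", "arguments": {"motion": [-0.001, 0, 0.02, 0, 0, 0, 0.02, -0.001, 0, 0.05, 0, 0, 0, 0.02, -0.001, 0, 0.075, 0, 0, 0, 0.02, -0.001, 0, 0.094, 0, 0, 0, 0.02, -0.001, 0, 0.094, 0, 0, 0, 0.02]}}

```text
t: 10.95
tcp_pos: [0.4617, 0.2053, 0.1058]
orientation: [-2.223, -2.219, 0.006]
wrist_force: [0.6, 0.2, -0.3]
gripper_width: 0.338
finger_force: 29.9
```

Emit:
{"name": "step_arm", "arguments": {"motion": [0, 0, 0, 0, 0, 0, 0.05, 0, 0, 0, 0, 0, 0, 0.05, 0, 0, 0, 0, 0, 0, 0.05, 0, 0, 0, 0, 0, 0, 0.05, 0, 0, -0.04, 0, 0, 0, 0.05, 0, 0, -0.08, 0, 0, 0, 0.05, -0.015, 0, -0.095, 0, 0, 0, 0.05, -0.025, 0, -0.095, 0, 0, 0, 0.05, -0.025, 0, -0.095, 0, 0, 0, 0.05]}}

```text
t: 11.85
tcp_pos: [0.4627, 0.1806, 0.202]
orientation: [2.224, 2.218, -0.002]
wrist_force: [-0.1, 0.4, 0.5]
gripper_width: 0.583
finger_force: 0.0
```

```bash
python3 e.py r2
python3 - <<'E'
from h import *
p=read_camera('wrist')
b=blob(p,'gold',(314,157),25); print(b and b[0],b and b[1]); print(cen(p,(.4625,.209),.040), b and fitcap(p,b[0],.040,[.46,.2]))
E
```

```text
11.9 [0.46224972 0.18152263 0.20153885] 0.5825204415417743
[319.74081847 164.16998951] [303 147  34  36 953]
[318.450876   161.02484722] [0.46377696 0.20588311]
```

View pics/r2.png

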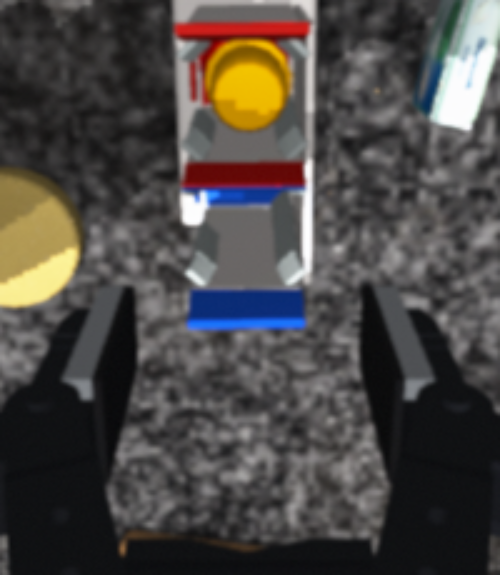

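Gold sits upright on red at crop (248,85). Blue is next.

Emit:
{"name": "step_arm", "arguments": {"motion": [-0.045, 0.013, 0, 0, 0, 0, 0.055, -0.09, 0.027, 0, 0, 0, 0, 0.055, -0.136, 0.04, 0, 0, 0, 0, 0.055, -0.182, 0.054, 0, 0, 0, 0, 0.055, -0.228, 0.068, 0, 0, 0, 0, 0.055, -0.274, 0.081, 0, 0, 0, 0, 0.055, -0.32, 0.095, 0, 0, 0, 0, 0.055, -0.366, 0.109, 0, 0, 0, 0, 0.055, -0.4, 0.119, 0.02, 0, 0, 0, 0.055, -0.417, 0.124, 0.05, 0, 0, 0, 0.055, -0.417, 0.124, 0.08, 0, 0, 0, 0.055, -0.417, 0.124, 0.08, 0, 0, 0, 0.055]}}

```text
t: 13.15
tcp_pos: [0.5832, -0.233, 0.1167]
orientation: [-2.215, -2.215, 0.006]
wrist_force: [-1.2, 0.9, -0.1]
gripper_width: 0.648
finger_force: 0.0
```

Emit:
{"name": "step_arm", "arguments": {"motion": [0, 0, 0.03, 0, 0, 0, 0.055, 0, 0, 0.06, 0, 0, 0, 0.055, 0, 0, 0.083, 0, 0, 0, 0.055, 0, 0, 0.083, 0, 0, 0, 0.055, 0, 0, 0.083, 0, 0, 0, 0.02, 0, 0, 0.083, 0, 0, 0, 0.02, 0, 0, 0.083, 0, 0, 0, 0.02, 0, 0, 0.083, 0, 0, 0, 0.02, 0, 0, 0.083, 0, 0, 0, 0.02, 0, 0, 0.04, 0, 0, 0, 0.02, 0, 0, -0.01, 0, 0, 0, 0.02, 0, 0, -0.06, 0, 0, 0, 0.02], "grip_force": 30}}

```text
t: 14.35
tcp_pos: [0.5863, -0.2343, 0.1844]
orientation: [-2.221, -2.221, 0.0]
wrist_force: [1.0, -1.3, -0.3]
gripper_width: 0.339
finger_force: 29.8
```

Emit:
{"name": "step_arm", "arguments": {"motion": [0.042, -0.013, -0.02, 0, 0, 0, 0.02, 0.085, -0.026, -0.02, 0, 0, 0, 0.02, 0.13, -0.041, -0.02, 0, 0, 0, 0.02, 0.175, -0.055, -0.02, 0, 0, 0, 0.02, 0.22, -0.069, -0.02, 0, 0, 0, 0.02, 0.265, -0.083, -0.02, 0, 0, 0, 0.02, 0.31, -0.097, -0.02, 0, 0, 0, 0.02, 0.35, -0.11, -0.02, 0, 0, 0, 0.02, 0.38, -0.12, -0.02, 0, 0, 0, 0.02, 0.392, -0.123, -0.02, 0, 0, 0, 0.02, 0.392, -0.123, -0.02, 0, 0, 0, 0.02, 0.392, -0.123, -0.02, 0, 0, 0, 0.02]}}

```text
t: 15.55
tcp_pos: [0.4643, 0.156, 0.2024]
orientation: [2.222, 2.219, -0.001]
wrist_force: [0.5, 0.0, -0.2]
gripper_width: 0.337
finger_force: 29.8
```

Emit:
{"name": "step_arm", "arguments": {"motion": [0, 0, 0.02, 0, 0, 0, 0.02, 0, 0, 0.05, 0, 0, 0, 0.02, 0, 0, 0.075, 0, 0, 0, 0.02, 0, 0, 0.095, 0, 0, 0, 0.02, 0, 0, 0.095, 0, 0, 0, 0.02]}}

```text
t: 16.05
tcp_pos: [0.4629, 0.1552, 0.1052]
orientation: [-2.223, -2.217, 0.006]
wrist_force: [-1.3, -0.4, -0.0]
gripper_width: 0.335
finger_force: 31.1
```

Emit:
{"name": "step_arm", "arguments": {"motion": [0, 0, 0, 0, 0, 0, 0.05, 0, 0, 0, 0, 0, 0, 0.05, 0, 0, 0, 0, 0, 0, 0.05, 0, 0, 0, 0, 0, 0, 0.05, 0, 0, -0.04, 0, 0, 0, 0.05, 0, 0, -0.08, 0, 0, 0, 0.05, -0.015, 0, -0.095, 0, 0, 0, 0.05, -0.025, 0, -0.095, 0, 0, 0, 0.05, -0.025, 0, -0.095, 0, 0, 0, 0.05]}}

```text
t: 16.95
tcp_pos: [0.4636, 0.1306, 0.2021]
orientation: [2.224, 2.218, -0.001]
wrist_force: [-0.4, -0.0, -0.8]
gripper_width: 0.584
finger_force: 0.0
```

```bash
python3 e.py b1; python3 -c "
from h import *
p=read_camera('wrist')
print(cen(p,(.463,.1585),.008),cen(p,(.595,-.153),.015))
for near in ((318,150),(318,175)):
  b=blob(p,'blue',near,14); print(b and (b[0],b[1]))"
```

```text
17.0 [0.46319051 0.1316113  0.20157928] 0.5828789969213181
[318.14825816 155.66771479] [411.30890822 375.34980984]
(array([315.66442953, 158.31655481]), array([294, 146,  49,  26, 894], dtype=int32))
None
```

View pics/b1.png

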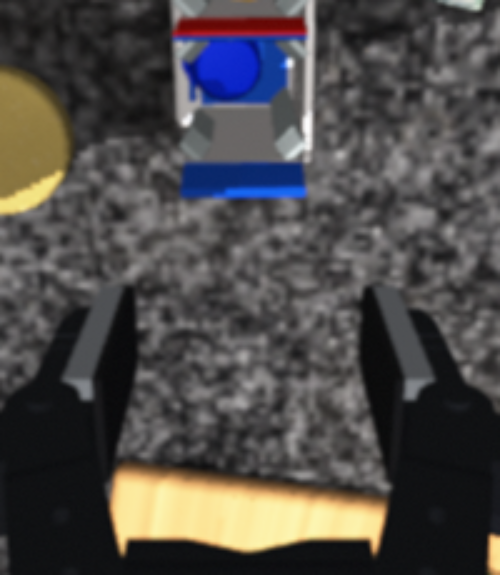

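Blue is down in its column, slightly towards the front and within tolerance. Green is next, with one closer look on arrival.

Emit:
{"name": "step_arm", "arguments": {"motion": [-0.04, 0.018, 0, 0, 0, 0, 0.055, -0.082, 0.038, 0, 0, 0, 0, 0.055, -0.124, 0.057, 0, 0, 0, 0, 0.055, -0.166, 0.077, 0, 0, 0, 0, 0.055, -0.208, 0.096, 0, 0, 0, 0, 0.055, -0.25, 0.115, 0.01, 0, 0, 0, 0.055, -0.278, 0.129, 0.03, 0, 0, 0, 0.055, -0.286, 0.132, 0.06, 0, 0, 0, 0.055, -0.286, 0.132, 0.06, 0, 0, 0, 0.055, -0.286, 0.132, 0.06, 0, 0, 0, 0.055]}}

```text
t: 18.05
tcp_pos: [0.595, -0.1516, 0.1413]
orientation: [-2.218, -2.221, 0.001]
wrist_force: [-0.6, 0.1, -0.7]
gripper_width: 0.651
finger_force: 0.0
```

```bash
python3 c.py
```

```text
18.1 [ 0.5959 -0.1514  0.1425] [-2.21827651e+00 -2.22309855e+00 -1.22061034e-03] [[1.0, -0.003, 0.002, 0.596], [0.003, 0.948, 0.319, -0.069], [-0.003, -0.319, 0.948, 0.267], [0.0, 0.0, 0.0, 1.0]]
red none [292. 348.]
blue none [309. 279.]
green [318. 201.] [318.3 202.6] [ 300  182   37   43 1209] [ 0.595  -0.1543]
gold none [212. 335.]
```

Emit:
{"name": "step_arm", "arguments": {"motion": [-0.0015, 0, 0.05, 0, 0, 0, 0.055, -0.0015, 0, 0.085, 0, 0, 0, 0.055, -0.0015, 0, 0.103, 0, 0, 0, 0.055, -0.0015, 0, 0.103, 0, 0, 0, 0.055, -0.0015, 0, 0.103, 0, 0, 0, 0.02, -0.0015, 0, 0.103, 0, 0, 0, 0.02, -0.0015, 0, 0.103, 0, 0, 0, 0.02, -0.0015, 0, 0.103, 0, 0, 0, 0.02, -0.0015, 0, 0.103, 0, 0, 0, 0.02, -0.0015, 0, 0.06, 0, 0, 0, 0.02, -0.0015, 0, 0.01, 0, 0, 0, 0.02, -0.0015, 0, -0.04, 0, 0, 0, 0.02], "grip_force": 30}}

```text
t: 19.3
tcp_pos: [0.5955, -0.1549, 0.1848]
orientation: [2.221, 2.221, 0.0]
wrist_force: [0.8, -0.3, -0.2]
gripper_width: 0.34
finger_force: 29.9
```

Run:
```python
from h import *
p=read_camera('scene'); a=p['color'][225:290,230:300,::-1]
cv2.imwrite('pics/m.png',cv2.resize(a,None,fx=8,fy=8,interpolation=cv2.INTER_CUBIC))
```

```text
(no output)
```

View pics/m.png

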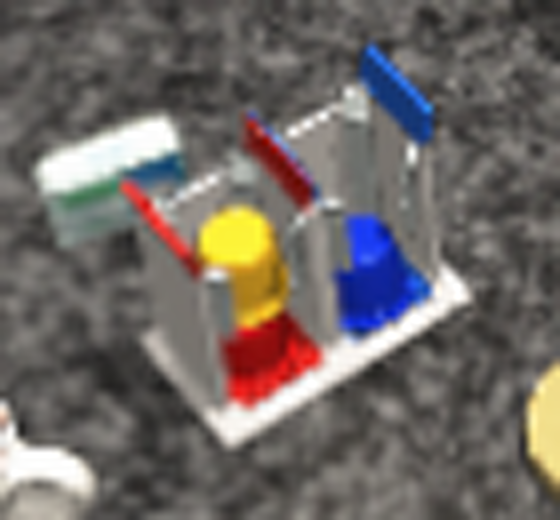

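Emit:
{"name": "step_arm", "arguments": {"motion": [0.04, -0.017, -0.02, 0, 0, 0, 0.02, 0.082, -0.035, -0.02, 0, 0, 0, 0.02, 0.124, -0.052, -0.02, 0, 0, 0, 0.02, 0.166, -0.07, -0.02, 0, 0, 0, 0.02, 0.208, -0.088, -0.02, 0, 0, 0, 0.02, 0.25, -0.106, -0.02, 0, 0, 0, 0.02, 0.285, -0.121, -0.02, 0, 0, 0, 0.02, 0.306, -0.129, -0.02, 0, 0, 0, 0.02, 0.313, -0.132, -0.02, 0, 0, 0, 0.02, 0.313, -0.132, -0.02, 0, 0, 0, 0.02, 0.313, -0.132, -0.02, 0, 0, 0, 0.02]}}

```text
t: 20.45
tcp_pos: [0.4645, 0.1565, 0.2024]
orientation: [2.223, 2.219, -0.0]
wrist_force: [0.6, -0.2, -0.1]
gripper_width: 0.335
finger_force: 29.9
```

The scene crop shows gold upright on red and blue standing upright in its column at (375,275). I lower green and release it.

Emit:
{"name": "step_arm", "arguments": {"motion": [0, 0, 0.02, 0, 0, 0, 0.02, 0, 0, 0.05, 0, 0, 0, 0.02, 0, 0, 0.075, 0, 0, 0, 0.02, 0, 0, 0.095, 0, 0, 0, 0.02, 0, 0, 0.095, 0, 0, 0, 0.02]}}

```text
t: 20.95
tcp_pos: [0.4627, 0.1556, 0.1051]
orientation: [-2.223, -2.218, 0.007]
wrist_force: [0.0, 0.2, -0.7]
gripper_width: 0.338
finger_force: 30.0
```

Emit:
{"name": "step_arm", "arguments": {"motion": [0, 0, 0, 0, 0, 0, 0.05, 0, 0, 0, 0, 0, 0, 0.05, 0, 0, 0, 0, 0, 0, 0.05, 0, 0, 0, 0, 0, 0, 0.05, 0, 0, -0.04, 0, 0, 0, 0.05, 0, 0, -0.08, 0, 0, 0, 0.05, -0.04, 0, -0.095, 0, 0, 0, 0.05, -0.085, 0, -0.095, 0, 0, 0, 0.05, -0.13, 0, -0.095, 0, 0, 0, 0.05, -0.15, 0, -0.095, 0, 0, 0, 0.05, -0.15, 0, -0.095, 0, 0, 0, 0.05, -0.15, 0, -0.095, 0, 0, 0, 0.05]}}

```text
t: 22.15
tcp_pos: [0.4638, 0.0084, 0.2027]
orientation: [2.222, 2.221, 0.001]
wrist_force: [0.1, 0.6, -0.7]
gripper_width: 0.587
finger_force: 0.0
```

Run:
```python
from h import *
p=read_camera('scene'); a=p['color'][225:290,230:300,::-1]
cv2.imwrite('pics/n.png',cv2.resize(a,None,fx=8,fy=8,interpolation=cv2.INTER_CUBIC))
```

```text
(no output)
```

View pics/n.png

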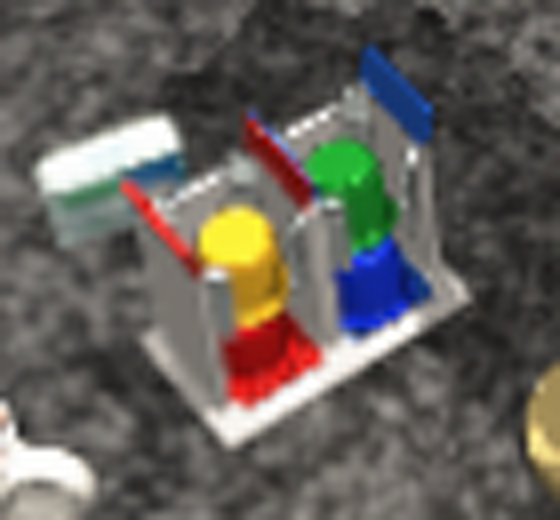

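Both columns are filled: gold on red at (240,260) and green on blue at (350,190). All four stand upright, so I hand in.

```bash
python3 -c "
from rig import hand_in; print(hand_in())"
```

```text
the job is handed in; nothing more can be done
None
```

I loaded all four capsules and handed the job in at about 22 s: gold on red and green on blue, all upright in the last picture; no verdict came back.

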